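# Flip the hex key and pull the rail clamp bolt tight

### The job

The clamp bolt on the storeroom rail still has to be pulled tight. Take the hex key standing long arm down in the blue block, flip it over and gently seat its short arm fully in the bolt's socket, then use the long arm as the lever to turn the bolt clockwise until it comes up against its stop, without forcing it past that or rounding out the socket. Leave the key seated in the bolt, let go of it, and leave the other loose things on the bench where they are.

Things in the scene. Friction and masses are not known exactly. Their poses are not given: they have to be found in the camera images.
- key: Loose dark steel L-shaped hex key, 420 g, 17 mm across flats. Origin at the bend, where the arms' axes meet; long arm along -z, short arm along +x; flats face +y and -y on both arms, so it is gripped 17 mm wide along y. At the start it stands in the blue key block, long arm down, short arm level at the top, 160 mm above the table; it may lean by up to 0.03 rad.
- key_short_tip (a point): centre of the end face of the key's short arm, 50 mm from the key's origin along its +x (the last 2 mm are reduced to 15.5 mm across flats); axes as the key's
- key_long_tip (a point): centre of the end face of the key's long arm, 150 mm from the key's origin along its -z; axes as the key's
- key_block_hole (a point): Centre of the mouth of the upright hole in the fixed blue key block (64 x 64 x 60 mm on an 84 mm grey foot). Hole 21 x 18.5 mm, 50 mm deep, mouth 60 mm above the table.
- clamp: Fixed aluminium split clamp, 96 x 50 mm, top 50 mm above the table, foot 112 x 70 mm, holding a blue rail (28 mm thick, 168 mm long, along its y, 20 mm to its +x). Origin at table height, 8 mm to +x of its centre, z up. Carries the clamp bolt, axis upright, 22 mm to its -x. A red mark on its top, on the bolt's -x side, shows where the red stripe on the bolt head stands when tight.
- bolt_mouth (a point): Centre of the mouth of the bolt's hexagon socket, 76 mm above the table, z up; turns with the bolt. Head 30 mm across. Socket 17.8 mm across flats, 22 mm deep, sloping lead-in 1.6 mm wide, 2.8 mm deep. The key, short arm down, fits with its long arm along this x axis or any multiple of 60 degrees from it, about 5 degrees of play each way; fully seated, the long arm's axis is 28 mm above the mouth.
- bolt (a joint): Angle of the clamp bolt, rad, growing clockwise seen from above (tightening). Starts between 0.35 and 0.75, tight at the hard stop at 1.2, stays where it is left. Stiff: it turns only under about 0.7 N m (5.6 N at 125 mm from its axis). From about 1.5 N m (12 N at 125 mm) the key starts to slip round in the socket and spoils it.
- spare_bolt: loose spare steel bolt lying down, head 24 mm across, shank 16 mm, 61 mm long, 24 mm high; bystander; origin on it, at table height
- washer: loose steel washer, 34 mm across, 4 mm high; bystander; origin at the centre of its underside
- end_cap: loose black plastic rail cap, 33 mm across, 22 mm high; bystander; origin at the centre of its underside
- tape_roll: white roll lying flat, 76 mm across, 25 mm high; bystander; origin at the centre of its underside
- carton: white carton with a blue band, 70 x 100 x 45 mm, right front; bystander; origin at the centre of its underside
- screwdriver: screwdriver lying at the left front; bystander; origin on it, at table height
Things that resemble listed ones, but are neither listed nor needed, are in the scene too. There is more than one size of the key; the one meant has the size given above. Leave any turquoise look-alike of the part that bears key_block_hole alone.

How it is judged:
By the outcome, as a careful person would: the job done as asked, in the order asked, and still so for the second after the job is handed in, with the robot touching nothing.
It also fails if it takes over 72 s, if anything falls off the work surface, if the arm or the gripper's body presses on something with over 40 N, if the wrist force passes 120 N, or if a joint passes its speed limit or range.

### The arm

A 6-joint arm with a two-finger parallel gripper is mounted at the origin on the work surface. World frame = base frame: x ahead of the robot, y to its left, z up, the work surface at z = 0. Lengths are in m, angles in rad, forces in N, time in s.
With the tool pointing down it reaches from about 0.325 to 0.775 m from the base axis. Payload 5.5 kg.
Tool frame: the origin (TCP) lies on the centre line of the jaws, within the pads' length; the fingertips stand 8 mm ahead of it and the grasp point (between the pads) lies 11 mm behind it; z points along the fingers, y is the direction in which the jaws open and shut (so a half turn about z gives the same grasp; the last joint's range is limited). The gripper opens to 88 mm and grips with 3 to 60 N. Pads are 20 mm wide; open, the fingers measure 115 mm over their backs; the gripper's body (75 mm by 178 mm) begins 61 mm behind the grasp point.
Start: joints at [1.06, 0.091, 1.231, -0, 1.82, -0.057], TCP at [0.263, 0.539, 0.231] pointing down, gripper open.
Joint ranges: [-2.87, 2.87], [-0.86, 2.18], [0.17, 2.46], [-1.51, 4.65], [0.06, 2.69], [-2.65, 2.65]. Speed limits (rad/s): [2.57, 2.57, 3.01, 3.14, 3.14, 3.14].

### API

Orientations are given as [roll, pitch, yaw] about the fixed x, y, z axes, in that order (R = Rz(yaw) Ry(pitch) Rx(roll)).
In Python, from bench import manip, vision, spotter gives the robot as it stands. The module is installed in compiled form; this text tells all that it offers.
- The arm moves only by the shell command python3 -m creep 'ROWS' [OPENING] [FORCE]. ROWS is JSON, one flat list of numbers, 4 for each row, row after row: the shift along the tool's x, y, z scaled (see below), then the turn about the tool's z scaled (see below). A call has exactly 10 rows; each row shifts and turns the commanded pose from where the row before left it, along the tool's axes as they then stand; what a row does not reach is not made up. The controller multiplies each number of a shift by 0.2 m and each number of a turn by pi rad. A row lasts 1/12 s, in which the tool goes at most 41.7 mm and 7.16 degrees, less where a joint would pass 70% of its speed; a pose out of reach is approached as far as the arm can. A call with a number of a shift or a turn outside -1 to 1 is refused whole. A call with a gripper value outside its range is refused whole. OPENING is the gripper's target within -1 to 1 (fully open at 1, half-way at 0, shut at -1), set as the call begins (- or left out, the last holds). The fingers move at their own pace and stop on an object; FORCE is the grip in N (left out, the last holds). Time passes only in rows, so rows that do not move let the fingers close, or fill a call up. It gives the time, the measured TCP pose, the force and the opening at its end, in the units of the state.
- manip.sense(): the state, without advancing time (a new reading comes with each control period).
- vision.snapshot(name): name is "scene" or "top"; returns a dict with "img" (480x640x3 uint8, blue, green, red), "depth" (480x640 float32, m along the optical axis (not along the pixel's ray), 0 where there is no reading), "mtx" (3x3 intrinsics, pixels), "R" (3x3) and "t" (3): a world point X has camera coordinates R X + t. Camera axes: x right, y down, z forward; pixel columns grow to the right and rows downward; lengths in m; the calibration is good to about 2 mm. A picture is of the moment at which its call begins.
- manip.close_job(): hands the job in, once; it reports no verdict.
Trained networks look in the newest picture that a camera, given by its name, has taken for a name from the list of things; names that differ only in an ending like _2 or _b are one class to them, and where a whole thing is asked for, a point or a joint stands for the part that bears it (a point fixed in the world has none). Each returns a list of dicts, best first, with "confidence" (0 to 1); they miss things now and then, are a little off and sometimes report something else, mostly with a low value. They report only what shows in the picture. A call takes as long as a camera call. They do not tell look-alikes from the thing itself.
- spotter.regions_of(query, camera): "mask" (480x640 bool, what is visible of it) and "at" ([column, row] in pixels, amid what is visible of it).
- spotter.tip_of(query, camera): "at" ([column, row] in pixels: a listed point, or the origin of a listed thing).
The state is a dict: "t": time; "joints": joint angles; "qd": joint speeds; "joint_efforts": joint torques, N m; "tool_pos": TCP position; "eef_rot": TCP orientation; "force": force on the tool from outside, world axes, zero at the start; "ft_torque": the same for the moment, N m; "finger_gap": finger opening in m.
Only numpy, scipy, OpenCV 4.12 (cv2) and the standard library are available. Lean on these libraries where they do the work, as an engineer would, in place of code of your own. Each camera call takes 0.05 s, during which the arm holds its last target. There are 200 camera calls.

## Working session

There is one attempt and no reset: what is moved stays moved. The work goes in short steps, Python scripts to look and compute and a shell command to move; the robot and the scene stay as the last step left them, time stands still between calls to the robot, and variables do not carry over. Pictures are saved under pics/ and viewed, about 8 in all and at most 12, crops included, and the job is handed in when it is done.

```bash
mkdir -p pics
cat > h.py <<'E'
import numpy as np, cv2
from bench import manip, vision, spotter
def px2w(s,u,v,d=None,z=None):
    K,R,t=s["mtx"],s["R"],s["t"]; r=np.linalg.inv(K)@np.array([u,v,1.0])
    C=-R.T@t; w=R.T@r
    if z is not None: return C+w*(z-C[2])/w[2]
    if d is None: d=s["depth"][int(round(v)),int(round(u))]
    return C+w*d
def w2px(s,X):
    p=s["mtx"]@(s["R"]@np.array(X)+s["t"]); return p[:2]/p[2]
E
python3 - <<'E'
from h import *
np.set_printoptions(precision=4,suppress=True)
print(manip.sense())
for c in("scene","top"):
    s=vision.snapshot(c); cv2.imwrite(f"pics/{c}0.png",s["img"]); print(c,"C",-s["R"].T@s["t"],"f",s["mtx"][0,0], s["R"].tolist())
    for q in("key","key_short_tip","key_block_hole","bolt_mouth","clamp"):
        for n,f in(("tip",spotter.tip_of),("reg",spotter.regions_of)):
            try:
                for r in f(q,c)[:3]:
                    u,v=r["at"]; print(q,n,np.round(r["confidence"],2),np.round([u,v],1),px2w(s,u,v))
            except Exception as e: print(q,n,e)
E
```

```text
{'t': 0.0, 'joints': array([ 1.0603,  0.0918,  1.2319,  0.    ,  1.8198, -0.0567]), 'qd': array([ 0.001 , -0.0014, -0.0005, -0.0018, -0.0028,  0.0006]), 'joint_efforts': array([ -0.0002, -44.6459, -40.6442,   0.0698,   0.0293,  -0.0001]), 'tool_pos': array([0.2629, 0.539 , 0.2295]), 'eef_rot': array([-3.1397, -0.0002,  2.6878]), 'force': array([-0.2378,  0.0737, -0.6914]), 'ft_torque': array([ 0.0155, -0.0432, -0.0415]), 'finger_gap': 0.0876961605080373}
scene C [1.3158 0.4388 1.2481] f 534.8221449128934 [[-0.5156013207106772, 0.8567928072551517, 0.007833486914631841], [0.6811375899344291, 0.4154076052250641, -0.602899747138357], [-0.5198142568838633, -0.305520223482855, -0.7977784976942305]]
key tip 0.81 [244.2 204.1] [ 0.596  -0.2389  0.1656]
key tip 0.72 [280.6 206.3] [ 0.4434 -0.2338  0.0128]
key tip 0.63 [253.6 224.1] [ 0.5743 -0.236   0.0606]
key reg 0.73 [246.8 212.6] [ 0.5959 -0.2347  0.133 ]
key reg 0.49 [266.5 200.6] [ 0.4453 -0.2854  0.0109]
key_short_tip tip 0.83 [230.5 210. ] [ 0.6287 -0.2612  0.1601]
key_short_tip tip 0.47 [286. 196.] [ 0.3912 -0.2492  0.0023]
key_short
[... 1307 characters left out ...]
4 [417.2 322.5] [ 0.4022 -0.2403  0.0097]
key_short_tip reg 0.7 [429.8 307.9] [ 0.4376 -0.2722  0.0148]
key_short_tip reg 0.61 [426.8 241. ] [ 0.5872 -0.2381  0.1678]
key_block_hole tip 0.97 [483.7 240.3] [ 0.6004 -0.4079  0.0386]
key_block_hole tip 0.62 [418.2 249.7] [ 0.5752 -0.2328  0.0998]
key_block_hole reg 0.84 [408.6 252.6] [ 0.5727 -0.2176  0.0608]
key_block_hole reg 0.56 [478.1 243.1] [ 0.5916 -0.3869  0.0586]
bolt_mouth tip 0.72 [250.5 273.6] [0.5317 0.1679 0.0555]
bolt_mouth tip 0.25 [316.  256.8] [ 0.5738  0.0074 -0.0007]
bolt_mouth reg 0.45 [248.2 274.6] [0.5294 0.1736 0.0557]
clamp tip 0.68 [250.3 270.2] [0.5386 0.165  0.078 ]
clamp reg 0.79 [250.6 265.7] [0.5515 0.1685 0.0486]
```

View pics/scene0.png

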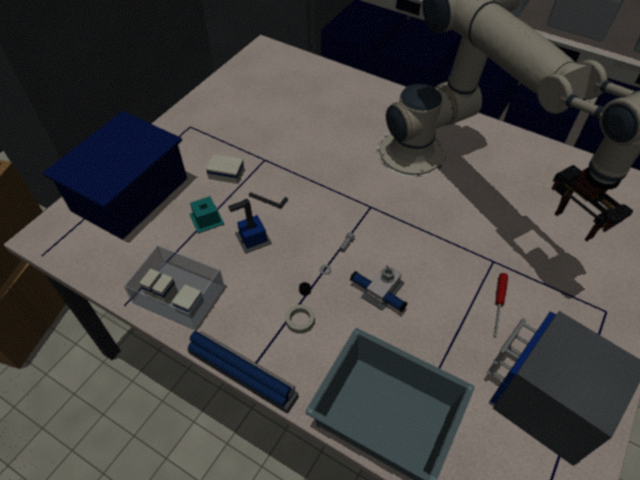

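View pics/top0.png

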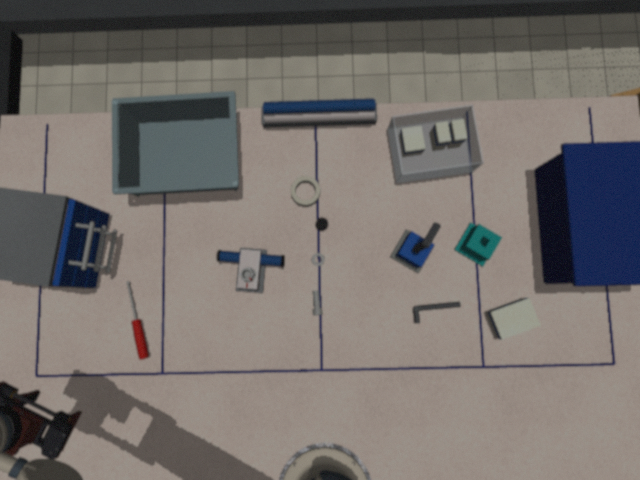

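The scene and top views agree. Things that could be taken for the key:
- An L-key standing in the blue block, top (425,240), scene (245,208).
- An L-key lying on the table, top (430,308), scene (267,202).

The turquoise block, top (483,240), is an empty look-alike. The clamp bolt is at top (250,274). I choose the standing key in the blue block and will check it, and the bolt, in one crop.

Run:
```python
from h import *
t=vision.snapshot("top");s=vision.snapshot("scene")
def cr(i,c,r,w=44,h=33): return cv2.resize(np.clip(i[r-h:r+h,c-w:c+w].astype(float)*1.5,0,255).astype(np.uint8),(400,300),interpolation=cv2.INTER_CUBIC)
a=np.vstack([np.hstack([cr(t["img"],425,245),cr(t["img"],250,270,30,22)]),np.hstack([cr(s["img"],247,215),cr(s["img"],386,278,30,22)])])
cv2.imwrite("pics/crop1.png",a)
# cloud of short arm / block top / bolt head
np.set_printoptions(precision=4,suppress=True)
for c,sn in(("top",t),("scene",s)):
    v,u=np.mgrid[0:480,0:640]; K=sn["mtx"]; d=sn["depth"]
    P=np.stack([(u-K[0,2])*d/K[0,0],(v-K[1,2])*d/K[1,1],d],-1); W=(P-sn["t"])@sn["R"]
    def sel(x0,x1,y0,y1,z0,z1): return W[(W[...,0]>x0)&(W[...,0]<x1)&(W[...,1]>y0)&(W[...,1]<y1)&(W[...,2]>z0)&(W[...,2]<z1)]
    k=sel(.52,.68,-.31,-.17,.15,.18); m=k.mean(0); e=np.linalg.svd(k[:,:2]-m[:2],full_matrices=0)[2][0]; e*=np.sign(e[0])
    pr=(k[:,:2]-m[:2])@e; print(c,"short arm",len(k),m,"yaw",np.degrees(np.arctan2(e[1],e[0])),"ends",m[:2]+e*pr.min(),m[:2]+e*pr.max(),"z",np.median(k[:,2]))
    for n,b in(("block",(.5,.65,-.3,-.15,.052,.066)),("head",(.48,.58,.12,.22,.062,.09)),("clamptop",(.45,.65,.1,.24,.045,.055))):
        q=sel(*b); 
        if len(q): r=cv2.minAreaRect((q[:,:2]*1000).astype(np.float32)); print(n,len(q),q.mean(0),r)
```

```text
top short arm 227 [ 0.5999 -0.2478  0.1658] yaw -32.67749783647458 ends [ 0.5762 -0.2326] [ 0.627  -0.2651] z 0.16651460162996148
block 570 [ 0.5792 -0.2325  0.0593] ((581.279296875, -236.72039794921875), (64.5506591796875, 64.9886703491211), 57.500980377197266)
head 108 [0.5293 0.1754 0.0749] ((529.84423828125, 175.7288818359375), (33.57243347167969, 29.092552185058594), 87.60396575927734)
clamptop 748 [0.5497 0.1727 0.0497] ((542.470947265625, 171.05152893066406), (139.45135498046875, 96.09732818603516), 88.7185287475586)
scene short arm 164 [ 0.606  -0.2485  0.1649] yaw -33.59331362900606 ends [ 0.5824 -0.2328] [ 0.6305 -0.2647] z 0.16548639535967194
block 367 [ 0.589  -0.235   0.0599] ((584.333984375, -239.65472412109375), (70.28446197509766, 65.0184097290039), 56.52782440185547)
head 112 [0.5338 0.1735 0.0734] ((532.5291748046875, 171.970947265625), (33.97055435180664, 34.372222900390625), 57.515594482421875)
clamptop 498 [0.5612 0.1722 0.0496] ((547.206298828125, 173.10223388671875), (139.70445251464844, 99.32744598388672), 82.48914337158203)
```

View pics/crop1.png

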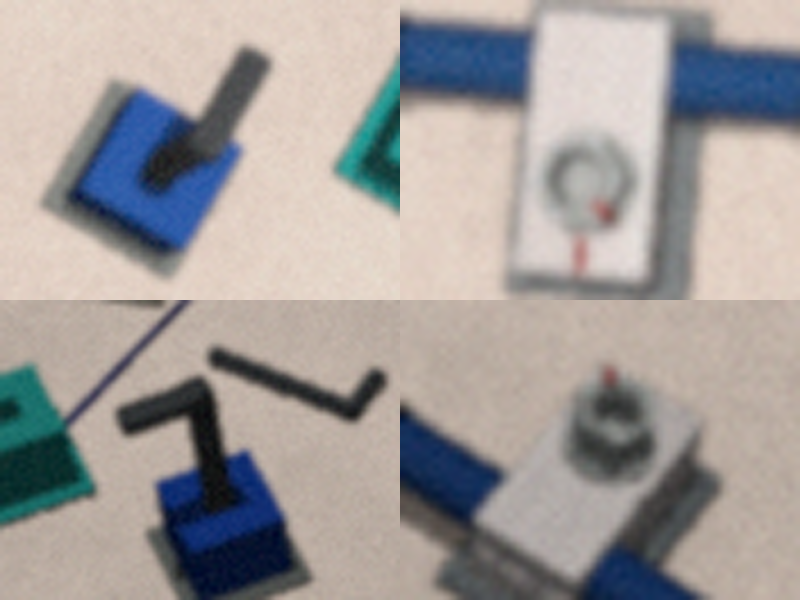

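The crop shows a key with matching proportions standing in the blue block, its short arm toward upper right (250,60). The red stripe on the bolt head is at (603,210), a bit to the right of the tight mark at (580,252). I'm moving toward the key and measuring the bolt stripe meanwhile.

```bash
cat > bolt.py <<'E'
from h import *
np.set_printoptions(precision=4,suppress=True)
for c in("top","scene"):
    s=vision.snapshot(c); im=s["img"].astype(int); b,g,r=im[...,0],im[...,1],im[...,2]
    m=((r-np.maximum(g,b))>25).astype(np.uint8); n,l,st,ce=cv2.connectedComponentsWithStats(m)
    bc=w2px(s,[.5315,.1745,.076])
    for i in range(1,n):
        if np.hypot(*(ce[i]-bc))<30:
            print(c,"red",st[i,4],ce[i],"z.076",px2w(s,*ce[i],z=.076)[:2],"z.050",px2w(s,*ce[i],z=.05)[:2])
    # clamp top: bright low-saturation at z~.05
    v,u=np.mgrid[0:480,0:640]; K=s["mtx"]; d=s["depth"]
    W=(np.stack([(u-K[0,2])*d/K[0,0],(v-K[1,2])*d/K[1,1],d],-1)-s["t"])@s["R"]
    sat=im.max(-1)-im.min(-1)
    k=(abs(W[...,0]-.54)<.08)&(abs(W[...,1]-.172)<.08)&(abs(W[...,2]-.05)<.006)&(sat<40)&(im.max(-1)>110)
    k=cv2.morphologyEx(k.astype(np.uint8),cv2.MORPH_OPEN,np.ones((3,3)))>0
    rc=cv2.minAreaRect((W[k][:,:2]*1000).astype(np.float32)); print(c,"clamp rect",k.sum(),rc)
    hd=(abs(W[...,0]-.531)<.03)&(abs(W[...,1]-.1745)<.03)&(W[...,2]>.07)
    p=np.argwhere(hd)[:,::-1].astype(np.float32); e=cv2.minEnclosingCircle(p); print(c,"head",px2w(s,*e[0],z=.076),e[1])
    for q in spotter.tip_of("bolt_mouth",c)[:1]: print(c,"mouth tip",q["at"],px2w(s,*q["at"],z=.076)[:2])
E
python3 bolt.py
```

```text
top red 2 [250.  278.5] z.076 [0.5188 0.1662] z.050 [0.5201 0.1701]
top red 6 [246.5 285. ] z.076 [0.5035 0.1747] z.050 [0.5044 0.1788]
top clamp rect 570 ((544.1860961914062, 174.22361755371094), (49.26498031616211, 94.0782241821289), 83.51669311523438)
top head [0.5286 0.1751 0.076 ] 7.2673211097717285
top mouth tip [249.8, 273.7] [0.5303 0.1666]
scene red 2 [387.  266.5] z.076 [0.518  0.1638] z.050 [0.5003 0.1577]
scene clamp rect 222 ((544.6824951171875, 169.83706665039062), (46.84193801879883, 91.56343078613281), 85.51678466796875)
scene head [0.5345 0.1734 0.076 ] 6.5212531089782715
scene mouth tip [385.1, 268.9] [0.5277 0.163 ]
```

```bash
python3 -m creep '[-0.105,-0.093,0,0,-0.105,-0.093,0,0,-0.105,-0.093,0,0,-0.105,-0.093,0,0,-0.105,-0.093,0,0,-0.105,-0.093,0,0,-0.105,-0.093,0,0,-0.105,-0.093,0,0,-0.105,-0.093,0,0,-0.105,-0.093,0,0]' 1 10; python3 -m creep '[-0.105,-0.093,0,0,-0.105,-0.093,0,0,-0.105,-0.093,0,0,-0.105,-0.093,0,0,-0.105,-0.093,0,0,-0.105,-0.093,0,0,-0.105,-0.093,0,0,-0.105,-0.093,0,0,-0.105,-0.093,0,0,-0.105,-0.093,0,0]'; python3 -m creep '[-0.105,-0.093,0,0,-0.105,-0.093,0,0,-0.105,-0.093,0,0,-0.105,-0.093,0,0,-0.105,-0.093,0,0,-0.105,-0.093,0,0,-0.105,-0.093,0,0,-0.105,-0.093,0,0,-0.105,-0.093,0,0,0,0,0,0.039]'
```

```text
t: 2.23
tool_pos: [0.3705, 0.2788, 0.2308]
eef_rot: [3.141, 0.0, 2.688]
force: [0.3, 0.9, -0.1]
finger_gap: 0.0876
t: 3.07
tool_pos: [0.4778, 0.0194, 0.2308]
eef_rot: [3.141, 0.0, 2.688]
force: [0.3, 1.2, -0.4]
finger_gap: 0.0876
t: 3.9
tool_pos: [0.5744, -0.2168, 0.2289]
eef_rot: [-3.14, -0.001, 2.563]
force: [0.1, 0.2, -0.1]
finger_gap: 0.088
```

```bash
python3 -m creep '[-0.055,-0.027,0,0,-0.056,-0.027,0,0,0,0,0.06,0,0,0,0.06,0,0,0,0.07,0,0,0,0.07,0,0,0,0.07,0,0,0,0.07,0,0,0,0.06,0,0,0,0.04,0]'
python3 -m creep '[0,0,0,0,0,0,0,0,0,0,0,0,0,0,0,0,0,0,0,0,0,0,0,0,0,0,0,0,0,0,0,0,0,0,0,0,0,0,0,0]' -0.7 5
python3 - <<'E'
from h import *
t=vision.snapshot("top");s=vision.snapshot("scene")
o=[]
for n,sn,c,(dy) in(("top",t,[.531,.174,.076],0),("scene",s,[.531,.174,.076],0)):
    p=w2px(sn,c); c0,r0=int(p[0]),int(p[1]); i=np.clip(sn["img"][r0-21:r0+21,c0-28:c0+28].astype(float)*1.6,0,255).astype(np.uint8)
    i=cv2.resize(i,(400,300),interpolation=cv2.INTER_CUBIC)
    for rad,col in((.015,(0,255,0)),(.0089,(255,0,255)),(0.0003,(0,255,255))):
        a=np.linspace(0,6.28,40); q=np.array([(w2px(sn,[c[0]+rad*np.cos(k),c[1]+rad*np.sin(k),.076])-[c0-28,r0-21]+.5)*[400/56,300/42] for k in a]).astype(np.int32)
        cv2.polylines(i,[q],True,col,1)
    o.append(i)
c0,r0=245,205
i=cv2.resize(np.clip(s["img"][r0-45:r0+45,c0-60:c0+60].astype(float)*1.5,0,255).astype(np.uint8),(400,300)); 
c0,r0=425,245
j=cv2.resize(np.clip(t["img"][r0-45:r0+45,c0-60:c0+60].astype(float)*1.5,0,255).astype(np.uint8),(400,300)); 
cv2.imwrite("pics/b2.png",np.vstack([np.hstack(o),np.hstack([i,j])])); st=manip.sense(); print(st["force"],st["ft_torque"],st["tool_pos"],st["finger_gap"])
E
```

```text
t: 4.73
tool_pos: [0.586, -0.2331, 0.1281]
eef_rot: [-3.141, -0.002, 2.565]
force: [0.0, -0.3, 0.5]
finger_gap: 0.0877
t: 5.57
tool_pos: [0.5866, -0.2338, 0.1307]
eef_rot: [-3.141, 0.0, 2.565]
force: [-2.1, -2.4, 2.1]
finger_gap: 0.0246
[-3.91111173 -5.17729     0.61323578] [-0.99212857  0.6910203  -0.00751886] [ 0.58588306 -0.23518537  0.13084458] 0.018406207036642225
```

View pics/b2.png

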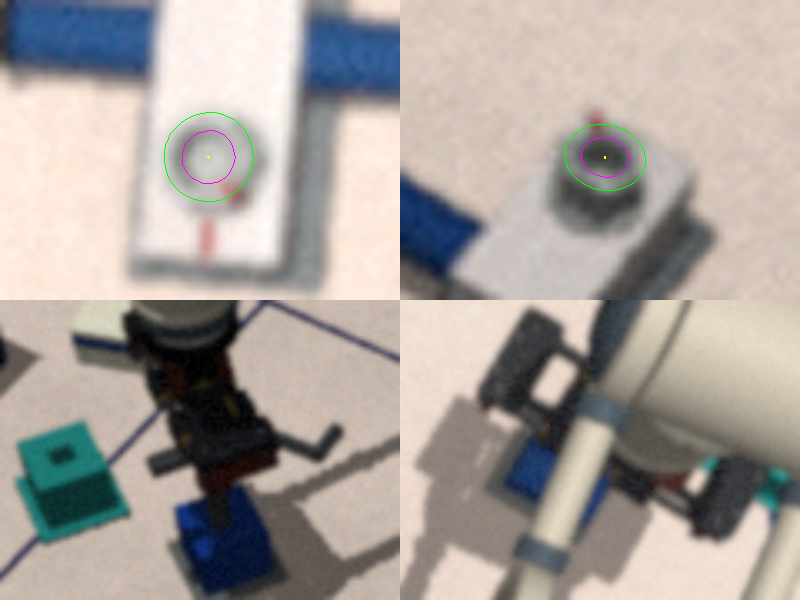

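The bolt overlay fits to about 2 mm (actual rim maybe 1–2 mm to −y of my circle). The lower crops show the jaws around the standing key's upper arm.

```bash
python3 -m creep '[0,-0.004,0,0,0,-0.004,0,0,0,0,0,0,0,0,0,0,0,0,0,0,0,0,0,0,0,0,0,0,0,0,0,0,0,0,0,0,0,0,0,0]' -1 5; python3 -c "
from h import *
s=manip.sense();print(s)"
```

```text
t: 6.5
tool_pos: [0.5857, -0.2353, 0.1308]
eef_rot: [-3.141, 0.0, 2.565]
force: [-2.5, -5.6, 2.3]
finger_gap: 0.0183
{'t': 6.5, 'joints': array([-4.35610609e-01,  1.77429787e-01,  1.31312096e+00, -6.49568392e-04,
        1.65086928e+00, -1.42986337e+00]), 'qd': array([ 1.14521627e-03, -5.68055579e-04, -2.69986442e-05, -1.38726734e-03,
        3.82241384e-04,  1.42438180e-04]), 'joint_efforts': array([ 3.21851581e+00, -4.69058311e+01, -3.96089780e+01,  1.87349405e+00,
       -1.92573834e-01,  7.77021894e-03]), 'tool_pos': array([ 0.58568521, -0.23533661,  0.13078737]), 'eef_rot': array([-3.14097585e+00,  2.61886160e-04,  2.56499715e+00]), 'force': array([-2.51737424, -5.63642531,  2.27979724]), 'ft_torque': array([-0.91256829,  0.57085668, -0.03268827]), 'finger_gap': 0.018327023077393416}
```

```bash
python3 -m creep '[0,-0.003,0,0,0,-0.003,0,0,0,0,-0.01,0,0,0,-0.02,0,0,0,-0.04,0,0,0,-0.05,0,0,0,-0.05,0,0,0,-0.05,0,0,0,-0.05,0,0,0,-0.03,0]' -1 20;python3 -m creep '[0,0,0,0,0,0,0,0,0,0,0,0,0,0,0,0,0,0,0,0,0,0,0,0,0,0,0,0,0,0,0,0,0,0,0,0,0,0,0,0]'
python3 - <<'E'
from h import *
s=vision.snapshot("scene"); print(manip.sense()["ft_torque"])
c0,r0=245,205
cv2.imwrite("pics/l3.png",cv2.resize(np.clip(s["img"][r0-60:r0+60,c0-80:c0+80].astype(float)*1.5,0,255).astype(np.uint8),(640,480),interpolation=cv2.INTER_CUBIC))
E
```

```text
t: 7.33
tool_pos: [0.5861, -0.235, 0.1927]
eef_rot: [3.139, 0.002, 2.567]
force: [0.8, -0.5, -3.2]
finger_gap: 0.0168
t: 8.17
tool_pos: [0.5851, -0.236, 0.1906]
eef_rot: [-3.142, -0.0, 2.565]
force: [0.1, -0.0, -4.3]
finger_gap: 0.0167
[ 0.00796481  0.03329941 -0.00634947]
```

View pics/l3.png

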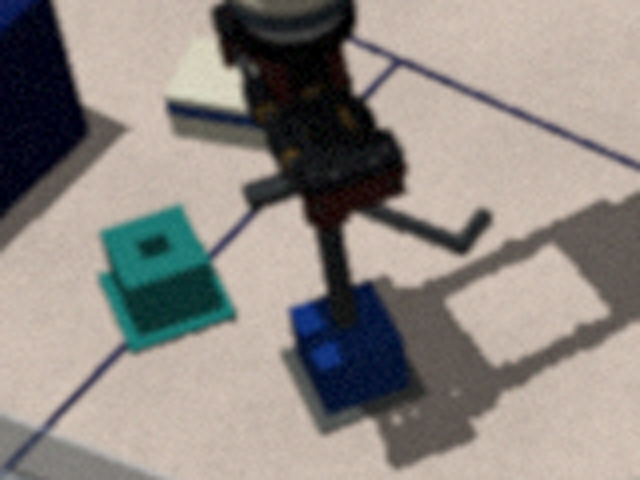

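The key hangs clear, tip just above the block mouth, at (340,320), with the short arm at (265,190). Next: set the tip on the block top beside the hole and pivot the key in the pads.

```bash
python3 -m creep '[0.041,-0.025,0,0,0.041,-0.025,0,0,0.041,-0.025,0,0,0.042,-0.025,0,0,0,0,0.016,0,0,0,0.016,0,0,0,0.016,0,0,0,0.01,0,0,0,0,0,0,0,0,0]' -1 15; python3 -c "
from h import *
s=manip.sense();print(s['force'],s['ft_torque'],s['tool_pos'])"
```

```text
t: 9.05
tool_pos: [0.5473, -0.235, 0.1807]
eef_rot: [3.141, 0.003, 2.565]
force: [-1.6, 0.5, 5.9]
finger_gap: 0.0172
[-1.63374858  0.53874306  5.94325685] [0.0689637  0.34531246 0.01683011] [ 0.54731798 -0.23499967  0.18070288]
```

```bash
python3 -m creep '[-0.058,0,0,0,-0.058,0,0.003,0,-0.057,0,0.009,0,-0.056,0,0.013,0,-0.055,0,0.018,0,-0.053,0,0.023,0,-0.051,0,0.027,0,-0.048,0,0.032,0,-0.046,0,0.036,0,-0.042,0,0.04,0]'
python3 - <<'E'
from h import *
print(manip.sense()["ft_torque"]); s=vision.snapshot("scene")
c0,r0=235,205
cv2.imwrite("pics/l4.png",cv2.resize(np.clip(s["img"][r0-60:r0+60,c0-80:c0+80].astype(float)*1.5,0,255).astype(np.uint8),(640,480),interpolation=cv2.INTER_CUBIC))
E
```

```text
t: 9.88
tool_pos: [0.6363, -0.2928, 0.1396]
eef_rot: [3.141, 0.004, 2.565]
force: [2.2, -2.4, 3.3]
finger_gap: 0.0171
[-0.19302877 -0.39124012 -0.00685654]
```

View pics/l4.png

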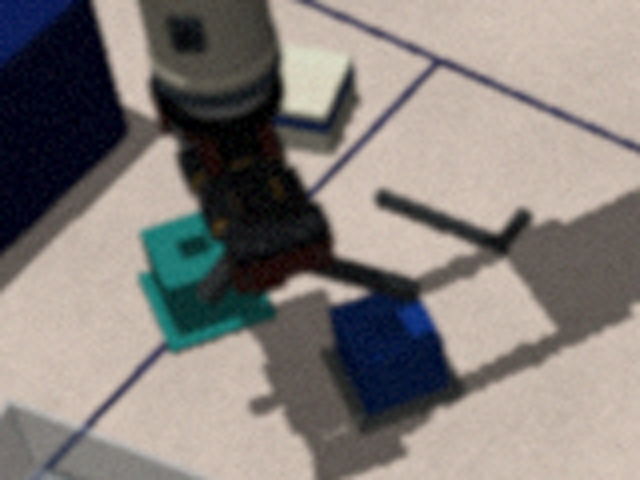

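Pivot is working: the long arm tip rests on the block's top edge at (410,288) with the key about 50° over. Continuing to level.

```bash
python3 -m creep '[-0.038,0,0.043,0,-0.035,0,0.046,0,-0.03,0,0.049,0,-0.026,0,0.051,0,-0.022,0,0.053,0,-0.017,0,0.055,0,-0.012,0,0.056,0,-0.007,0,0.05,0,0,0,0,0,0,0,0,0]'
python3 - <<'E'
from h import *
print(manip.sense()["ft_torque"]); s=vision.snapshot("scene")
c0,r0=235,205
cv2.imwrite("pics/l5.png",cv2.resize(np.clip(s["img"][r0-60:r0+60,c0-80:c0+80].astype(float)*1.5,0,255).astype(np.uint8),(640,480),interpolation=cv2.INTER_CUBIC))
E
```

```text
t: 10.77
tool_pos: [0.6649, -0.3117, 0.0562]
eef_rot: [-3.141, -0.004, 2.565]
force: [0.4, 0.3, -3.1]
finger_gap: 0.0164
[-0.16223044 -0.20152632 -0.02647633]
```

View pics/l5.png

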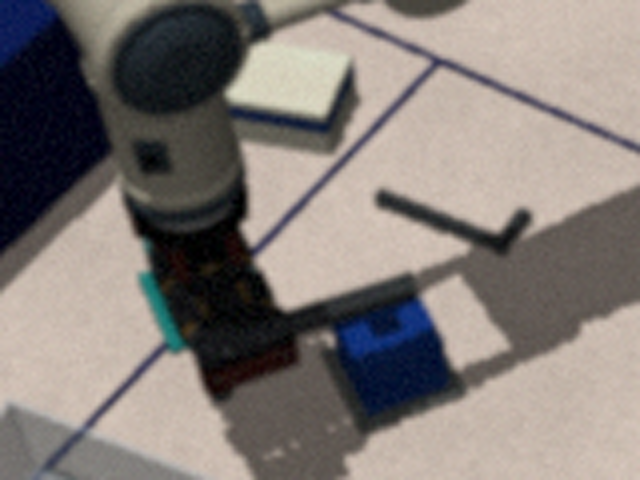

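```bash
python3 -m creep '[0,0,0,0,0,0,0,0,0,0,0,0,0,0,0,0,0,0,-0.02,0,0,0,-0.08,0,0,0,-0.12,0,0,0,-0.14,0,0,0,-0.14,0,0,0,-0.12,0]' -1 60; python3 -m creep '[0.1,0,0,0,0.1,0,0,0,0.1,0,0,0,0.1,0,0,0,0.1,0,0,0,0.1,0,0,0,0.1,0,0,0,0,0,0,0,0,0,0,0,0,0,0,0]'
cat > key.py <<'E'
from h import *
np.set_printoptions(precision=4,suppress=True)
st=manip.sense(); print(st["force"],st["ft_torque"],st["tool_pos"],st["eef_rot"][2],st["finger_gap"])
p=st["tool_pos"]; y=st["eef_rot"][2]; ex=np.array([np.cos(y),np.sin(y)]); ey=np.array([np.sin(y),-np.cos(y)])
for c in("top","scene"):
    s=vision.snapshot(c); v,u=np.mgrid[0:480,0:640]; K=s["mtx"]; d=s["depth"]
    W=(np.stack([(u-K[0,2])*d/K[0,0],(v-K[1,2])*d/K[1,1],d],-1)-s["t"])@s["R"]
    a=(W[...,:2]-p[:2])@ex; b=(W[...,:2]-p[:2])@ey; zz=W[...,2]-p[2]-.011
    m=(a>.03)&(a<.16)&(abs(b)<.025)&(abs(zz)<.03)&(d>0)
    if m.sum()<10: print(c,"none");continue
    A=np.polyfit(a[m],zz[m],1); B=np.polyfit(a[m],b[m],1)
    print(c,m.sum(),"along max",np.percentile(a[m],98),"z fit",A,"y fit",B,"tilt deg",np.degrees(A[0]),"yaw off",np.degrees(B[0]))
    for q in("key_short_tip","key_long_tip","key"):
        for r in spotter.tip_of(q,c)[:2]:
            w=px2w(s,*r["at"]); dw=w-p; print(q,r["confidence"],np.array(r["at"]),"rel",dw[:2]@ex,dw[:2]@ey,dw[2]-.011)
E
python3 key.py
```

```text
t: 11.65
tool_pos: [0.6659, -0.3123, 0.1851]
eef_rot: [3.141, 0.002, 2.565]
force: [0.9, 0.4, -3.4]
finger_gap: 0.0166
t: 12.48
tool_pos: [0.5489, -0.2363, 0.183]
eef_rot: [3.141, 0.002, 2.565]
force: [-0.6, -0.1, -4.6]
finger_gap: 0.0168
[-0.6314 -0.0597 -4.6142] [-0.0755 -0.1839 -0.0165] [ 0.5489 -0.2363  0.183 ] 2.5652224752592048 0.016795395889491523
top 151 along max 0.13815466824551728 z fit [-0.0294  0.0127] y fit [-0.0134  0.0085] tilt deg -1.68668741084057 yaw off -0.7650720753796548
key_short_tip 0.87 [417.2 321.1] rel 0.11810314757589634 -0.08061753861678164 -0.17958502474126553
key_long_tip 0.66 [462.  302.5] rel 0.018266429584633107 -0.15543593852952234 -0.19312867510181947
key_long_tip 0.44 [394.5 310.1] rel 0.13602976584018817 0.00838358436496468 0.009356565252422854
key 0.74 [414.1 311.4] rel 0.14317167193590216 0.030980811483239445 0.33071438919495605
key 0.49 [249.1 275.8] rel 0.24097613538615933 0.32945293957792154 -0.13738494958320885
scene 195 along max 0.13604437793137863 z fit [-0.0586  0.0152] y fit [-0.0177  0.0058] tilt deg -3.359161677284002 yaw off -1.0124723016553332
key_short_tip 0.55 [249. 197.] rel -0.02137511745021367 0.010529096860790696 -0.022073245466775738
key_short_tip 0.55 [281.8 196.6] rel 0.11304735842555143 -0.1023581368698056 -0.19432183959252586
key_long_tip 0.52 [249.1 190.1] rel -0.03578573839166329 0.07717287310985427 0.0755606278985
key_long_tip 0.51 [296.8 166.8] rel 0.20926561328030033 -0.20138478425309733 -0.19207138363888115
key 0.61 [248.4 190.4] rel -0.020244525582873003 0.010602921006178222 0.003482475701658338
key 0.6 [278.2 206.2] rel 0.08463176009913262 -0.06292365341420081 -0.1858719684044105
```

```bash
python3 -m creep '[0.064,0.083,0,0,0.064,0.083,0,0,0.064,0.083,0,0,0.064,0.083,0,0,0.064,0.083,0,0,0.064,0.083,0,0,0.064,0.083,0,0,0.064,0.083,0,0,0.064,0.083,0,0,0.064,0.083,0,0]'; python3 -m creep '[0.07,0.09,0,0,0.07,0.09,0,0,0.07,0.09,0,0,0.07,0.09,0,0,0.07,0.09,0,0,0.07,0.09,0,0,0.07,0.09,0,0,0.07,0.09,0,0,0.06,0.07,0,0,0,0,0,0]'; python3 -m creep '[0,0,0.06,0,0,0,0.06,0,0,0,0.05,0,0,0,0.04,0,0,0,0.03,0,0,0,0.01,0,0,0,0,0,0,0,0,0,0,0,0,0,0,0,0,0]'
cat > look.py <<'E'
import sys
from h import *
np.set_printoptions(precision=4,suppress=True)
st=manip.sense(); p=st["tool_pos"]; print(st["t"],st["force"],st["ft_torque"],p,st["eef_rot"][2])
o=[]
for c in("scene","top"):
    s=vision.snapshot(c); q=w2px(s,[.51,.19,.1]); c0,r0=int(q[0]),int(q[1])
    i=np.clip(s["img"][r0-45:r0+45,c0-60:c0+60].astype(float)*1.6,0,255).astype(np.uint8)
    i=cv2.resize(i,(800,600) if len(sys.argv)>2 else (400,300),interpolation=cv2.INTER_CUBIC); o.append(i)
cv2.imwrite(sys.argv[1],o[0] if len(sys.argv)>2 else np.hstack(o))
E
python3 look.py pics/l6.png 1
```

```text
t: 13.72
tool_pos: [0.5314, -0.0261, 0.1823]
eef_rot: [-3.142, 0.0, 2.565]
force: [-0.3, 0.1, -4.7]
finger_gap: 0.0165
t: 14.55
tool_pos: [0.5131, 0.1761, 0.1821]
eef_rot: [3.141, -0.001, 2.569]
force: [0.7, -0.0, -4.5]
finger_gap: 0.0165
t: 15.38
tool_pos: [0.514, 0.1731, 0.133]
eef_rot: [3.141, 0.001, 2.565]
force: [-0.3, 0.9, -2.9]
finger_gap: 0.0169
15.3833 [-0.2951  0.8694 -2.9294] [-0.0938 -0.1626 -0.0068] [0.514  0.1731 0.133 ] 2.5652364495761533
```

View pics/l6.png

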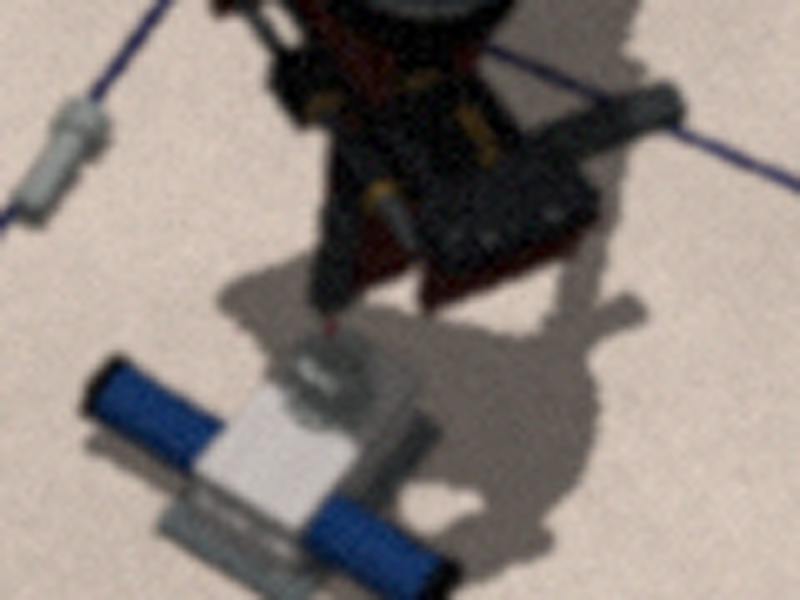

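The scene crop shows the short arm hanging upright, its end at about (330,302). The bolt head is below it with rim centre near (325,370), so the tip is a bit off. I'll compare the numbers.

Run:
```python
from h import *
s=vision.snapshot("scene"); q=w2px(s,[.51,.19,.1]); c0,r0=int(q[0]),int(q[1])
f=lambda X:((w2px(s,X)-[c0-60,r0-45]+.5)*6.667).round(0)
print("exp tip",f([.5291,.1633,.094]),"origin",f([.5291,.1633,.144]),"bolt",f([.531,.172,.076]),f([.531,.174,.076]))
g=lambda u,v,z:px2w(s,u/6.667-.5+c0-60,v/6.667-.5+r0-45,z=z)
print("seen tip",g(330,300,.094),"seen bolt",g(325,370,.076),"stripe",g(330,326,.076))
# segment the head rim at high contrast
i=s["img"]; cv2.imwrite("pics/head.png",cv2.resize(np.clip(i[r0-45+40:r0-45+70,c0-60+30:c0-60+70].astype(float)*2.2,0,255).astype(np.uint8),(800,600),interpolation=cv2.INTER_LANCZOS4))
```

```text
exp tip [321. 320.] origin [334. 245.] bolt [334. 358.] [338. 360.]
seen tip [0.5186836  0.16206894 0.094     ] seen bolt [0.53790843 0.17167112 0.076     ] stripe [0.51772836 0.16360842 0.076     ]
```

View pics/head.png

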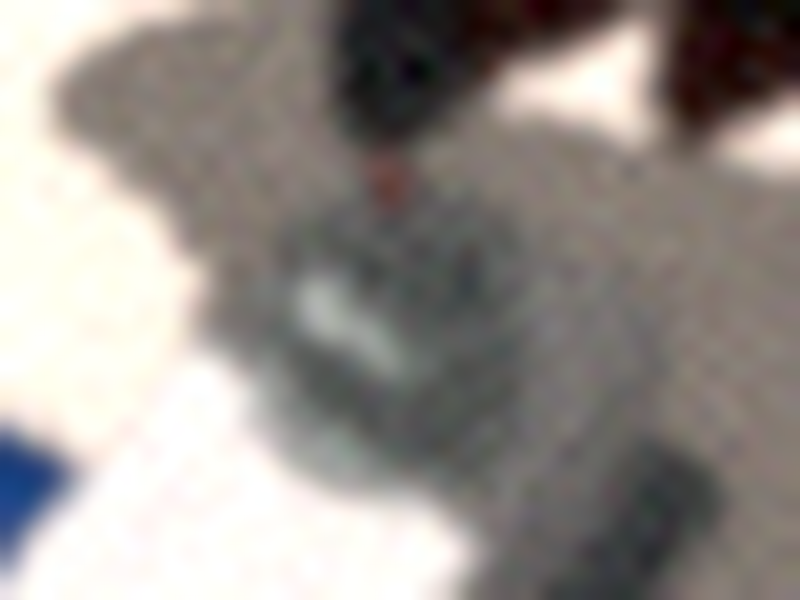

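Run:
```python
from h import *
np.set_printoptions(precision=4,suppress=True)
st=manip.sense(); p=st["tool_pos"]; y=st["eef_rot"][2]; ex=np.array([np.cos(y),np.sin(y)]); ey=np.array([np.sin(y),-np.cos(y)])
for c in("scene","top"):
    s=vision.snapshot(c); v,u=np.mgrid[0:480,0:640]; K=s["mtx"]; d=s["depth"]
    W=(np.stack([(u-K[0,2])*d/K[0,0],(v-K[1,2])*d/K[1,1],d],-1)-s["t"])@s["R"]
    a=(W[...,:2]-p[:2])@ex*1000; b=(W[...,:2]-p[:2])@ey*1000; z=(W[...,2]-p[2]-.011)*1000
    if c=="scene":
        for lo in range(-55,10,5):
            m=(a>-45)&(a<0)&(abs(b)<30)&(z>=lo)&(z<lo+5)&(d>0)
            if m.sum(): print(lo,m.sum(),"a",np.percentile(a[m],[5,50,95]),"b",np.percentile(b[m],[5,50,95]))
    m=(a>25)&(a<160)&(abs(b)<25)&(abs(z)<30)&(d>0)
    for lo in range(30,150,15):
        k=m&(a>=lo)&(a<lo+15)
        if k.sum(): print(c,"long",lo,k.sum(),"z max",np.percentile(z[k],[50,90]),"b",np.median(b[k]))
    for r in spotter.tip_of("key_short_tip",c)[:2]+spotter.tip_of("key",c)[:2]+spotter.tip_of("bolt_mouth",c)[:1]: print(r["confidence"],r["at"],px2w(s,*r["at"]))
```

```text
-45 2 a [-23.5485 -21.3076 -19.0668] b [-0.2498  0.9601  2.1701]
-40 6 a [-23.9385 -19.1059 -10.9779] b [0.3311 6.1363 7.3908]
-35 5 a [-23.8561 -21.3359 -15.4106] b [3.6936 6.6121 9.5824]
-30 9 a [-26.1902 -23.2098 -13.6801] b [-2.1778  2.5051  8.6387]
-25 9 a [-22.6536 -19.7087 -13.718 ] b [-6.5467  5.755   9.3465]
-20 9 a [-24.5172 -21.0736  -6.9307] b [ 0.7999  6.4025 15.5314]
-15 15 a [-23.508  -14.6048  -1.4758] b [-17.5839   9.6632  17.3056]
-10 18 a [-23.702  -15.6294  -3.3678] b [-5.2073  7.5463 16.1788]
-5 15 a [-23.5059 -17.8526  -9.8628] b [ 1.4929  8.6253 17.6281]
0 15 a [-21.9607 -13.7011  -1.5194] b [ 4.4823  9.851  18.6251]
5 12 a [-23.4588 -15.7086  -5.9992] b [-3.6118  7.5259 19.1709]
scene long 30 1 z max [13.7266 13.7266] b 3.6746823863112996
scene long 45 1 z max [16.5428 16.5428] b 4.811617319515934
scene long 60 6 z max [16.3585 18.5633] b 2.6854483367395954
scene long 75 34 z max [13.0455 16.5518] b 2.68616205497145
scene long 90 42 z max [11.1588 15.2322] b 3.9925502297548006
scene long 105 35 z max [11.5536 16.5644] b 5.145036762747771
scene long 120 38 z max [ 9.6084 12.4242] b 4.155017970269575
scene long 135 5 z max [ 9.0115 11.9356] b -3.158378492629582
0.77 [284.2, 198.9] [ 0.4112 -0.2421  0.0115]
0.75 [387.6, 262.8] [0.5342 0.1692 0.1164]
0.68 [280.1, 205.3] [ 0.4407 -0.2375  0.0127]
0.53 [390.4, 252.8] [0.5312 0.171  0.1578]
top long 45 48 z max [15.0069 17.4085] b -0.8582815938888285
top long 60 56 z max [14.2378 17.5049] b -1.0154955785378492
top long 75 57 z max [13.2199 16.362 ] b -0.8852789549713563
top long 90 59 z max [12.4512 15.1735] b -0.9061477460316836
top long 105 56 z max [12.0107 15.2563] b -0.9253291957920975
top long 120 58 z max [11.3499 13.7511] b -0.6500449979756457
top long 135 16 z max [10.4181 13.2351] b -0.13036222935982122
0.92 [416.0, 321.7] [ 0.4043 -0.2372  0.0111]
0.66 [413.8, 311.7] [ 0.4289 -0.2338  0.0069]
```

```bash
python3 -m creep '[-0.003,0.024,0,0,-0.003,0.023,0,0,0,0,0,0,0,0,0.025,0,0,0,0.03,0,0,0,0.03,0,0,0,0.015,0,0,0,0,0,0,0,0,0,0,0,0,0]';  python3 -m creep '[0,0,0.005,0,0,0,0.005,0,0,0,0.005,0,0,0,0.005,0,0,0,0.005,0,0,0,0.005,0,0,0,0.005,0,0,0,0,0,0,0,0,0,0,0,0,0]'; python3 -c "
from h import *
s=manip.sense();print(s['force'],s['ft_torque'],s['tool_pos'])"
```

```text
t: 16.77
tool_pos: [0.5199, 0.1802, 0.1124]
eef_rot: [3.141, 0.0, 2.565]
force: [0.1, 0.0, -5.5]
finger_gap: 0.0166
t: 17.6
tool_pos: [0.5198, 0.1802, 0.1053]
eef_rot: [3.142, 0.0, 2.565]
force: [0.3, -1.6, -4.0]
finger_gap: 0.0166
[ 0.2580396  -1.64708525 -4.02047415] [-0.12940872 -0.11350492 -0.00850854] [0.51983747 0.18024869 0.1052694 ]
```

```bash
python3 -m creep '[0,0,0.005,0,0,0,0.005,0,0,0,0.005,0,0,0,0.005,0,0,0,0,0,0,0,0,0,0,0,0,0,0,0,0,0,0,0,0,0,0,0,0,0]'; python3 look.py pics/l7.png 1
```

```text
t: 18.43
tool_pos: [0.5198, 0.1805, 0.1014]
eef_rot: [3.141, -0.0, 2.565]
force: [-1.7, 3.6, -0.5]
finger_gap: 0.0165
18.4333 [-1.6824  3.6072 -0.5301] [0.3787 0.026  0.0234] [0.5198 0.1805 0.1014] 2.565488455491822
```

View pics/l7.png

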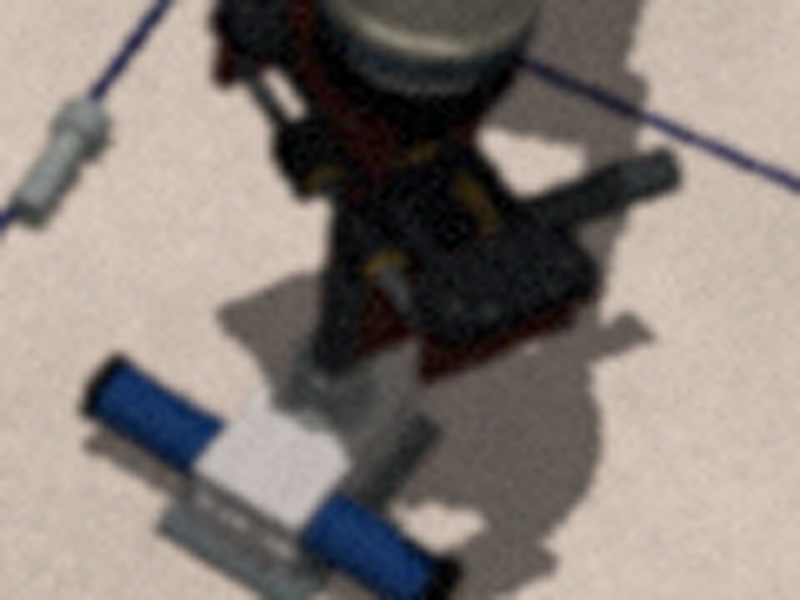

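Tip appears centred on the head (short arm bottom at (335,375)) and is entering. Light side forces show which way to comply.

```bash
cat > f.py <<'E'
from h import *
np.set_printoptions(precision=2,suppress=True)
s=manip.sense(); y=s["eef_rot"][2]; F=s["force"]; print("t",round(s["t"],2),"Fx_tool",round(F[0]*np.cos(y)+F[1]*np.sin(y),2),"Fy_tool",round(F[0]*np.sin(y)-F[1]*np.cos(y),2),"Fz",round(F[2],2),"T",s["ft_torque"],"pos",np.round(s["tool_pos"],4),"yaw",round(np.degrees(y),2),"gap",round(s["finger_gap"],4))
E
python3 -m creep '[0.004,0.003,0,0,0,0,0,0,0,0,0.005,0,0,0,0.005,0,0,0,0,0,0,0,0,0,0,0,0,0,0,0,0,0,0,0,0,0,0,0,0,0]'>/dev/null; python3 f.py;python3 -m creep '[0,0,0.005,0,0,0,0.005,0,0,0,0,0,0,0,0,0,0,0,0,0,0,0,0,0,0,0,0,0,0,0,0,0,0,0,0,0,0,0,0,0]'>/dev/null; python3 f.py
```

```text
t 19.37 Fx_tool 3.15 Fy_tool 0.9 Fz -0.13 T [0.16 0.26 0.09] pos [0.52 0.18 0.1 ] yaw 146.98 gap 0.0165
t 20.2 Fx_tool 4.66 Fy_tool 1.55 Fz -2.43 T [0.59 0.56 0.  ] pos [0.52 0.18 0.1 ] yaw 147.0 gap 0.0165
```

```bash
sed -i 's/np.round(s\["tool_pos"\],4)/(s["tool_pos"]*1000).round(1)/' f.py
python3 -m creep '[0.005,0.002,0.005,0,0,0,0.005,0,0,0,0.005,0,0,0,0,0,0,0,0,0,0,0,0,0,0,0,0,0,0,0,0,0,0,0,0,0,0,0,0,0]'>/dev/null; python3 f.py;python3 -m creep '[0.003,0.001,0.005,0,0,0,0.005,0,0,0,0,0,0,0,0,0,0,0,0,0,0,0,0,0,0,0,0,0,0,0,0,0,0,0,0,0,0,0,0,0]'>/dev/null; python3 f.py
```

```text
t 21.03 Fx_tool 0.32 Fy_tool -0.11 Fz -4.99 T [-0.09 -0.09  0.01] pos [518.9 181.9  94.2] yaw 146.97 gap 0.0169
t 21.87 Fx_tool -3.4 Fy_tool -2.01 Fz -4.17 T [-0.75 -0.45 -0.06] pos [518.6 182.3  92.3] yaw 146.97 gap 0.0168
```

```bash
python3 -m creep '[-0.003,-0.001,0.005,0,0,0,0.005,0,0,0,0.005,0,0,0,0,0,0,0,0,0,0,0,0,0,0,0,0,0,0,0,0,0,0,0,0,0,0,0,0,0]'>/dev/null; python3 f.py;python3 -m creep '[0,0,0.005,0,0,0,0.005,0,0,0,0.005,0,0,0,0,0,0,0,0,0,0,0,0,0,0,0,0,0,0,0,0,0,0,0,0,0,0,0,0,0]'>/dev/null; python3 f.py
```

```text
t 22.7 Fx_tool -1.84 Fy_tool -0.54 Fz -4.4 T [-0.45 -0.31  0.02] pos [518.8 182.1  89.1] yaw 146.98 gap 0.0167
t 23.53 Fx_tool -2.21 Fy_tool -1.24 Fz -4.12 T [-0.49 -0.28 -0.  ] pos [518.9 182.   86.2] yaw 146.98 gap 0.0166
```

```bash
python3 -m creep '[-0.002,-0.001,0.005,0,0,0,0.005,0,0,0,0,0,0,0,0,0,0,0,0,0,0,0,0,0,0,0,0,0,0,0,0,0,0,0,0,0,0,0,0,0]'>/dev/null; python3 f.py;python3 -m creep '[0,0,0.005,0,0,0,0.005,0,0,0,0,0,0,0,0,0,0,0,0,0,0,0,0,0,0,0,0,0,0,0,0,0,0,0,0,0,0,0,0,0]'>/dev/null; python3 f.py
```

```text
t 24.37 Fx_tool 2.68 Fy_tool -0.7 Fz -0.74 T [-0.02  0.14 -0.02] pos [519.  181.9  84.3] yaw 146.99 gap 0.0166
t 25.2 Fx_tool 5.28 Fy_tool -2.7 Fz 7.55 T [-0.2   0.93 -0.04] pos [519.1 181.9  84.1] yaw 146.99 gap 0.0165
```

Key bottomed (Fz jumps, axis ≈ seat height). Releasing slightly, raising to the lever height and sliding out along the long arm.

```bash
python3 -m creep '[0,0,-0.005,0,0,0,0,0,0,0,0,0,0,0,0,0,0,0,0,0,0,0,0,0,0,0,-0.02,0,0,0,-0.02,0,0,0,0,0,0,0,0,0]' -0.4 60; python3 f.py; python3 -m creep '[0.05,0,0,0,0.07,0,0,0,0.07,0,0,0,0.08,0,0,0,0.08,0,0,0,0.08,0,0,0,0.06,0,0,0,0.04,0,0,0,0,0,0,0,0,0,0,0]'; python3 f.py; python3 key.py | grep -v key_; python3 bolt.py | grep red
```

```text
t: 26.03
tool_pos: [0.5188, 0.1815, 0.0909]
eef_rot: [-3.141, -0.0, 2.565]
force: [0.3, -0.4, -0.7]
finger_gap: 0.0264
t 26.03 Fx_tool -0.43 Fy_tool -0.17 Fz -0.73 T [ 0.05 -0.03 -0.03] pos [518.8 181.5  90.9] yaw 146.97 gap 0.0264
t: 26.87
tool_pos: [0.4299, 0.2398, 0.0914]
eef_rot: [3.141, 0.001, 2.566]
force: [-0.3, 0.5, -0.4]
finger_gap: 0.0265
t 26.87 Fx_tool 0.54 Fy_tool 0.28 Fz -0.43 T [-0.03  0.05  0.01] pos [429.9 239.8  91.4] yaw 147.05 gap 0.0265
[-0.3004  0.5285 -0.4269] [-0.0292  0.054   0.0065] [0.4299 0.2398 0.0914] 2.5664218900940137 0.026523583911722264
top none
scene none
top red 3 [249.6667 278.3333] z.076 [0.5193 0.167 ] z.050 [0.5205 0.1709]
top red 6 [246.5 285. ] z.076 [0.5035 0.1747] z.050 [0.5044 0.1788]
```

```bash
cat > ridge.py <<'E'
from h import *
np.set_printoptions(precision=1,suppress=True)
C=np.array([.531,.174])
for c in("top","scene"):
    s=vision.snapshot(c); v,u=np.mgrid[0:480,0:640]; K=s["mtx"]; d=s["depth"]
    W=(np.stack([(u-K[0,2])*d/K[0,0],(v-K[1,2])*d/K[1,1],d],-1)-s["t"])@s["R"]
    q=W[...,:2]-C; r=np.hypot(q[...,0],q[...,1]); m=(r<.16)&(W[...,2]>.085)&(W[...,2]<.122)&(s["img"].max(-1)<90)&(d>0)
    for lo in range(0,160,20):
        k=m&(r*1000>=lo)&(r*1000<lo+20)
        if k.sum()>2: print(c,lo,k.sum(),"z90",np.percentile(W[k][:,2],90)*1000,"dir",np.degrees(np.arctan2(np.median(q[k][:,1]),np.median(q[k][:,0]))))
E
python3 ridge.py
```

```text
top 0 86 z90 113.87720588827746 dir 154.20241400989573
top 20 65 z90 112.1057559706337 dir 149.35435808086507
top 40 67 z90 110.97129439629376 dir 147.59934842913864
top 60 64 z90 109.0991308427623 dir 148.08804856608887
top 80 61 z90 107.16833753635237 dir 147.43322681612258
scene 0 103 z90 114.2866714698464 dir 82.02965573227488
scene 20 52 z90 112.70837774601456 dir 140.37294362182584
scene 40 51 z90 110.26726874292424 dir 143.36506909443096
scene 60 49 z90 107.70322267351077 dir 144.92038985407962
scene 80 47 z90 107.26086617574406 dir 144.92747970678172
scene 100 126 z90 117.5294029754741 dir 145.12958978411066
scene 120 18 z90 110.45650771155867 dir 137.74971403213362
```

Bend ridge at 114 mm means it is seated (expected 113.8), with some free droop of the long arm. Now turning clockwise (tool +y) in an arc.

```bash
python3 -m creep '[0,0.021,0,0.011,0,0.021,0,0.011,0,0.021,0,0.011,0,0.021,0,0.011,0,0.021,0,0.011,0,0.021,0,0.011,0,0.021,0,0.011,0,0,0,0,0,0,0,0,0,0,0,0]' >/dev/null; python3 f.py; python3 ridge.py; python3 bolt.py | grep red
```

```text
t 28.1 Fx_tool -1.49 Fy_tool -4.1 Fz 0.34 T [-0.81  0.3   0.11] pos [448.4 261.   90.9] yaw 133.13 gap 0.0266
top 0 84 z90 113.66304944572211 dir 150.03680645526816
top 20 63 z90 113.22137682617337 dir 137.27219291236642
top 40 66 z90 110.77026683177074 dir 137.2251937117565
top 60 64 z90 109.0182865290458 dir 136.239027877649
top 80 65 z90 106.68936227966259 dir 135.6998420095025
top 100 6 z90 105.55412376404715 dir 132.7163205744666
scene 0 103 z90 113.7897973218892 dir 81.96792261271736
scene 20 51 z90 112.04159690214861 dir 129.28051296013606
scene 40 53 z90 110.01953182826021 dir 131.57277035493289
scene 60 54 z90 109.20737258122736 dir 132.0628798820739
scene 80 50 z90 105.94169815194897 dir 133.40767064009648
scene 100 81 z90 112.03886825908019 dir 129.02830274211365
top red 4 [249.5 279. ] z.076 [0.5177 0.1674] z.050 [0.5189 0.1713]
top red 7 [246.5714 284.7143] z.076 [0.5042 0.1746] z.050 [0.5051 0.1787]
```

```bash
python3 -m creep '[-0.001,0.021,0,0.011,0,0.021,0,0.011,-0.001,0.021,0,0.011,0,0,0,0,0,0,0,0,0,0,0,0,0,0,0,0,0,0,0,0,0,0,0,0,0,0,0,0]' >/dev/null; python3 f.py;  python3 -m creep '[-0.001,0.021,0,0.011,0,0.021,0,0.011,-0.001,0.021,0,0.011,0,0,0,0,0,0,0,0,0,0,0,0,0,0,0,0,0,0,0,0,0,0,0,0,0,0,0,0]' >/dev/null; python3 f.py; python3 ridge.py | grep -E " (60|80) "; python3 bolt.py | grep red
```

```text
t 29.23 Fx_tool -2.88 Fy_tool -5.13 Fz 0.83 T [-0.84  0.31  0.02] pos [458.1 269.2  91. ] yaw 127.24 gap 0.0266
t 30.07 Fx_tool -2.69 Fy_tool -5.28 Fz 1.35 T [-0.83  0.42  0.05] pos [468.5 276.3  91. ] yaw 121.35 gap 0.0264
top 60 62 z90 109.41961601073616 dir 125.2956075375001
top 80 68 z90 107.18295051644857 dir 123.73654574988852
scene 60 51 z90 108.28011154594238 dir 120.17081405950631
scene 80 55 z90 106.94743994047322 dir 120.5707645512457
top red 3 [248.3333 279.6667] z.076 [0.5161 0.1702] z.050 [0.5173 0.1742]
top red 7 [246.5714 284.7143] z.076 [0.5042 0.1746] z.050 [0.5051 0.1787]
```

```bash
python3 -m creep '[-0.001,0.021,0,0.011,0,0.021,0,0.011,-0.001,0.021,0,0.011,0,0,0,0,0,0,0,0,0,0,0,0,0,0,0,0,0,0,0,0,0,0,0,0,0,0,0,0]' >/dev/null; python3 f.py;  python3 -m creep '[0,0.0105,0,0.0055,0,0,0,0,0,0.0105,0,0.0055,0,0,0,0,0,0,0,0,0,0,0,0,0,0,0,0,0,0,0,0,0,0,0,0,0,0,0,0]' >/dev/null; python3 f.py; python3 ridge.py | grep -E " (60|80) "; python3 bolt.py | grep red
```

```text
t 31.2 Fx_tool -2.96 Fy_tool -3.71 Fz 1.1 T [-0.73  0.58  0.12] pos [479.6 282.3  91. ] yaw 115.43 gap 0.0268
t 32.03 Fx_tool -3.32 Fy_tool -4.24 Fz 1.19 T [-0.9   0.65  0.11] pos [483.2 283.9  90.9] yaw 113.45 gap 0.0264
top 40 60 z90 111.0072912007186 dir 117.4864949555143
top 60 63 z90 108.81407253109968 dir 116.91334331072841
top 80 66 z90 107.47408587993512 dir 116.54034886131177
scene 40 60 z90 110.22154514402081 dir 110.1836445380315
scene 60 56 z90 108.37335072242948 dir 111.75078754601394
scene 80 50 z90 106.80042759734103 dir 111.90684411536031
top red 14 [246.8571 282.6429] z.076 [0.5091 0.1738] z.050 [0.5101 0.1779]
```

```bash
python3 -m creep '[0,0.0105,0,0.0055,0,0,0,0,0,0,0,0,0,0,0,0,0,0,0,0,0,0,0,0,0,0,0,0,0,0,0,0,0,0,0,0,0,0,0,0]' >/dev/null; python3 f.py;  python3 -m creep '[0,0.0105,0,0.0055,0,0,0,0,0,0,0,0,0,0,0,0,0,0,0,0,0,0,0,0,0,0,0,0,0,0,0,0,0,0,0,0,0,0,0,0]' >/dev/null; python3 f.py; python3 ridge.py | grep -E " (60|80) "
```

```text
t 33.17 Fx_tool -3.3 Fy_tool -5.18 Fz 1.28 T [-0.9   0.59  0.11] pos [485.2 284.7  90.9] yaw 112.46 gap 0.0261
t 34.0 Fx_tool -3.65 Fy_tool -5.52 Fz 0.83 T [-0.83  0.61  0.11] pos [487.1 285.4  90.9] yaw 111.47 gap 0.0268
top 60 62 z90 108.3616575859965 dir 114.91078739780903
top 80 65 z90 107.2774164870761 dir 114.73551802246983
scene 60 57 z90 108.58951640112748 dir 109.24875377404834
scene 80 43 z90 105.84417234911591 dir 109.61931651324244
```

```bash
python3 -m creep '[0,0.0105,0,0.0055,0,0,0,0,0,0,0,0,0,0,0,0,0,0,0,0,0,0,0,0,0,0,0,0,0,0,0,0,0,0,0,0,0,0,0,0]' >/dev/null; python3 f.py
```

```text
t 34.93 Fx_tool -3.38 Fy_tool -5.25 Fz 1.46 T [-0.88  0.63  0.1 ] pos [489.  286.2  90.9] yaw 110.48 gap 0.0266
```

```bash
python3 -m creep '[0,0.0105,0,0.0055,0,0,0,0,0,0,0,0,0,0,0,0,0,0,0,0,0,0,0,0,0,0,0,0,0,0,0,0,0,0,0,0,0,0,0,0]' >/dev/null; python3 f.py;  python3 bolt.py | grep red
```

```text
t 35.77 Fx_tool -3.75 Fy_tool -4.96 Fz 2.03 T [-0.95  0.6   0.1 ] pos [491.  286.9  90.9] yaw 109.49 gap 0.0261
top red 2 [247.  279.5] z.076 [0.5166 0.1734] z.050 [0.5178 0.1775]
top red 8 [246.625 284.375] z.076 [0.505  0.1744] z.050 [0.5059 0.1785]
```

```bash
python3 -m creep '[0,0.0105,0,0.0055,0,0,0,0,0,0,0,0,0,0,0,0,0,0,0,0,0,0,0,0,0,0,0,0,0,0,0,0,0,0,0,0,0,0,0,0]' >/dev/null; python3 f.py
```

```text
t 36.8 Fx_tool -3.58 Fy_tool -4.92 Fz 0.83 T [-0.95  0.6   0.11] pos [493.  287.6  90.9] yaw 108.5 gap 0.0264
```

```bash
python3 -m creep '[0,0.0105,0,0.0055,0,0,0,0,0,0,0,0,0,0,0,0,0,0,0,0,0,0,0,0,0,0,0,0,0,0,0,0,0,0,0,0,0,0,0,0]' >/dev/null; python3 f.py
```

```text
t 37.63 Fx_tool -3.33 Fy_tool -5.84 Fz 1.88 T [-0.94  0.6   0.1 ] pos [495.  288.2  90.8] yaw 107.51 gap 0.0264
```

```bash
python3 -m creep '[0,0.0105,0,0.0055,0,0,0,0,0,0,0,0,0,0,0,0,0,0,0,0,0,0,0,0,0,0,0,0,0,0,0,0,0,0,0,0,0,0,0,0]' >/dev/null; python3 f.py;  python3 bolt.py | grep red;python3 ridge.py | grep -E " (60|80) "
```

```text
t 38.47 Fx_tool -3.54 Fy_tool -5.33 Fz 2.05 T [-0.97  0.64  0.08] pos [496.9 288.8  90.8] yaw 106.52 gap 0.0264
top red 11 [246.6364 283.5455] z.076 [0.507  0.1744] z.050 [0.5079 0.1785]
top 60 62 z90 108.33212387091085 dir 110.37422020033583
top 80 61 z90 107.3269082045757 dir 108.60055344219049
scene 60 56 z90 108.1023867043629 dir 104.26057665643624
scene 80 27 z90 106.98350571702777 dir 104.49696638297073
```

```bash
python3 -m creep '[0,0.0105,0,0.0055,0,0,0,0,0,0,0,0,0,0,0,0,0,0,0,0,0,0,0,0,0,0,0,0,0,0,0,0,0,0,0,0,0,0,0,0]' >/dev/null; python3 f.py
```

```text
t 39.6 Fx_tool -3.75 Fy_tool -4.06 Fz 2.15 T [-0.96  0.71  0.08] pos [498.9 289.4  90.8] yaw 105.53 gap 0.0264
```

```bash
python3 -m creep '[0,0.0105,0,0.0055,0,0,0,0,0,0,0,0,0,0,0,0,0,0,0,0,0,0,0,0,0,0,0,0,0,0,0,0,0,0,0,0,0,0,0,0]' >/dev/null; python3 f.py
```

```text
t 40.43 Fx_tool -3.28 Fy_tool -4.66 Fz 0.39 T [-0.97  0.67  0.04] pos [501.  290.   90.9] yaw 104.54 gap 0.0267
```

```bash
python3 -m creep '[0,0.0105,0,0.0055,0,0,0,0,0,0,0,0,0,0,0,0,0,0,0,0,0,0,0,0,0,0,0,0,0,0,0,0,0,0,0,0,0,0,0,0]' >/dev/null; python3 f.py
```

```text
t 41.27 Fx_tool -3.88 Fy_tool -4.49 Fz 1.56 T [-0.89  0.61  0.08] pos [503.  290.5  90.8] yaw 103.55 gap 0.0262
```

```bash
python3 -m creep '[0,0.0105,0,0.0055,0,0,0,0,0,0,0,0,0,0,0,0,0,0,0,0,0,0,0,0,0,0,0,0,0,0,0,0,0,0,0,0,0,0,0,0]' >/dev/null; python3 f.py; python3 ridge.py | grep -E " (60|80) "
python3 - <<'E'
from h import *
s=vision.snapshot("top"); q=w2px(s,[.52,.19,.07]); c0,r0=int(q[0]),int(q[1])
cv2.imwrite("pics/l8.png",cv2.resize(np.clip(s["img"][r0-30:r0+30,c0-40:c0+40].astype(float)*1.6,0,255).astype(np.uint8),(800,600),interpolation=cv2.INTER_CUBIC))
E
```

```text
t 42.1 Fx_tool -3.61 Fy_tool -5.69 Fz 1.51 T [-0.87  0.71  0.14] pos [505.  291.   90.8] yaw 102.56 gap 0.0265
top 40 60 z90 110.2355390886359 dir 105.87207283838798
top 60 62 z90 109.30938910220833 dir 106.3993381229247
top 80 63 z90 107.50647633362745 dir 105.4318837708227
scene 20 60 z90 112.77223008198612 dir 94.15911669830578
scene 60 56 z90 108.182481662984 dir 100.70287832687507
scene 80 15 z90 107.57348429126021 dir 100.75548588399472
```

View pics/l8.png

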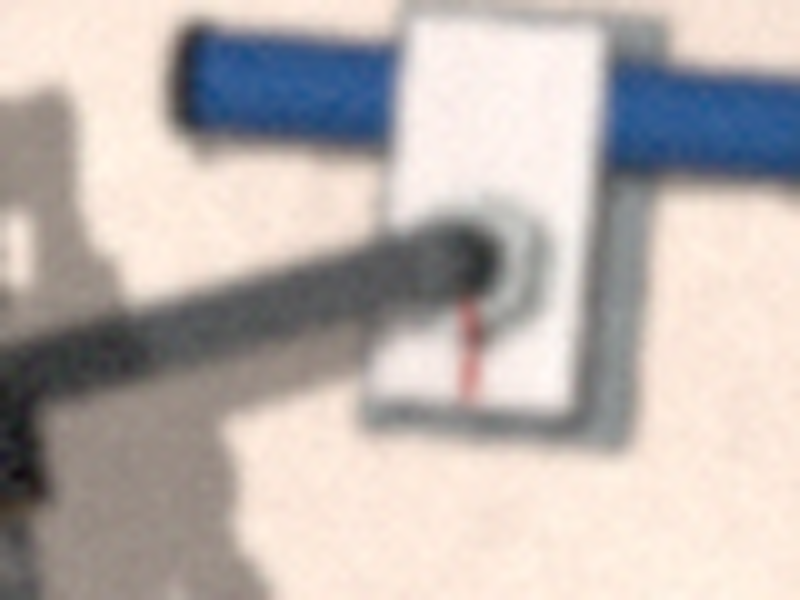

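Stripe (467,310) is now nearly in line with the tight mark (470,380), a few degrees left at most. I'll continue until the force rises at the stop.

```bash
python3 -m creep '[0,0.0105,0,0.0055,0,0,0,0,0,0,0,0,0,0,0,0,0,0,0,0,0,0,0,0,0,0,0,0,0,0,0,0,0,0,0,0,0,0,0,0]' >/dev/null; python3 f.py
```

```text
t 43.08 Fx_tool -5.04 Fy_tool -4.28 Fz 0.98 T [-0.93  0.73  0.08] pos [507.  291.5  90.8] yaw 101.57 gap 0.0264
```

```bash
python3 -m creep '[0,0.0105,0,0.0055,0,0,0,0,0,0,0,0,0,0,0,0,0,0,0,0,0,0,0,0,0,0,0,0,0,0,0,0,0,0,0,0,0,0,0,0]' >/dev/null; python3 f.py
```

```text
t 43.92 Fx_tool -4.99 Fy_tool -4.39 Fz 1.7 T [-0.87  0.79  0.1 ] pos [509.  291.9  90.8] yaw 100.59 gap 0.0262
```

```bash
python3 -m creep '[-0.004,0.0105,0,0.0055,0,0,0,0,0,0,0,0,0,0,0,0,0,0,0,0,0,0,0,0,0,0,0,0,0,0,0,0,0,0,0,0,0,0,0,0]' >/dev/null; python3 f.py
```

```text
t 44.75 Fx_tool -1.97 Fy_tool -3.9 Fz 1.11 T [-0.46  0.82  0.08] pos [511.1 292.2  90.9] yaw 99.62 gap 0.0263
```

```bash
python3 -m creep '[-0.004,0.0105,0,0.0055,0,0,0,0,0,0,0,0,0,0,0,0,0,0,0,0,0,0,0,0,0,0,0,0,0,0,0,0,0,0,0,0,0,0,0,0]' >/dev/null; python3 f.py; python3 ridge.py | grep -E " (40|60|80) "
```

```text
t 45.58 Fx_tool 0.11 Fy_tool -5.3 Fz 1.11 T [-0.19  0.95  0.03] pos [513.2 292.4  91.1] yaw 98.65 gap 0.0261
top 20 60 z90 112.73393316342352 dir 103.9150824307258
top 40 60 z90 111.55562233022923 dir 103.08224223837189
top 60 63 z90 109.46394951036358 dir 102.34040003674824
top 80 65 z90 107.0500131742659 dir 100.85908002278292
scene 40 56 z90 110.38027768627603 dir 93.9274705613861
scene 60 54 z90 108.5165863923643 dir 95.40975584999559
```

```bash
python3 -m creep '[-0.001,0.0105,0,0.0055,0,0,0,0,0,0,0,0,0,0,0,0,0,0,0,0,0,0,0,0,0,0,0,0,0,0,0,0,0,0,0,0,0,0,0,0]' >/dev/null; python3 f.py
```

```text
t 46.52 Fx_tool -0.13 Fy_tool -5.25 Fz 1.97 T [-0.13  1.02  0.06] pos [515.3 292.7  91.1] yaw 97.66 gap 0.026
```

```bash
python3 -m creep '[-0.001,0.0105,0,0.0055,0,0,0,0,0,0,0,0,0,0,0,0,0,0,0,0,0,0,0,0,0,0,0,0,0,0,0,0,0,0,0,0,0,0,0,0]' >/dev/null; python3 f.py; python3 bolt.py | grep red
```

```text
t 47.35 Fx_tool 1.32 Fy_tool -5.59 Fz 1.02 T [-0.06  0.97  0.01] pos [517.3 292.9  91.2] yaw 96.68 gap 0.0264
top red 1 [246. 280.] z.076 [0.5155 0.1758] z.050 [0.5166 0.18  ]
top red 6 [246.5 285. ] z.076 [0.5035 0.1747] z.050 [0.5044 0.1788]
```

```bash
python3 -m creep '[-0.001,0.0105,0,0.0055,0,0,0,0,0,0,0,0,0,0,0,0,0,0,0,0,0,0,0,0,0,0,0,0,0,0,0,0,0,0,0,0,0,0,0,0]' >/dev/null; python3 f.py
```

```text
t 48.38 Fx_tool 0.8 Fy_tool -5.66 Fz 1.38 T [ 0.1   0.97 -0.  ] pos [519.4 293.1  91.2] yaw 95.7 gap 0.0264
```

```bash
python3 -m creep '[-0.001,0.0105,0,0.0055,0,0,0,0,0,0,0,0,0,0,0,0,0,0,0,0,0,0,0,0,0,0,0,0,0,0,0,0,0,0,0,0,0,0,0,0]' >/dev/null; python3 f.py; python3 ridge.py | grep -E " (40|60|80) "
```

```text
t 49.22 Fx_tool 1.64 Fy_tool -5.92 Fz 2.15 T [0.14 1.01 0.12] pos [521.5 293.2  91.2] yaw 94.71 gap 0.0261
top 20 60 z90 112.71077611803815 dir 101.15077198557444
top 40 60 z90 110.8819173112651 dir 99.78893137875833
top 60 64 z90 109.17990324933318 dir 96.94857130029001
top 80 60 z90 107.37321489479434 dir 97.76042923521344
top 100 40 z90 105.42512354435037 dir 95.06461145896719
scene 20 60 z90 112.24608703345764 dir 84.66035440640445
scene 40 57 z90 110.21836564507754 dir 90.3086981133209
scene 60 41 z90 109.09314904244768 dir 91.56506018563877
```

```bash
python3 -m creep '[-0.001,0.0073,0,0.0039,0,0,0,0,0,0,0,0,0,0,0,0,0,0,0,0,0,0,0,0,0,0,0,0,0,0,0,0,0,0,0,0,0,0,0,0]' >/dev/null; python3 f.py
```

```text
t 50.15 Fx_tool 1.16 Fy_tool -6.09 Fz 2.1 T [0.17 1.21 0.02] pos [522.8 293.3  91.2] yaw 94.02 gap 0.0266
```

```bash
python3 -m creep '[0.001,0.0073,0,0.0039,0,0,0,0,0,0,0,0,0,0,0,0,0,0,0,0,0,0,0,0,0,0,0,0,0,0,0,0,0,0,0,0,0,0,0,0]' >/dev/null; python3 f.py
```

```text
t 50.98 Fx_tool 0.91 Fy_tool -6.56 Fz 2.24 T [0.1  1.22 0.01] pos [524.2 293.4  91.2] yaw 93.31 gap 0.0267
```

```bash
python3 -m creep '[0,0.0073,0,0.0039,0,0,0,0,0,0,0,0,0,0,0,0,0,0,0,0,0,0,0,0,0,0,0,0,0,0,0,0,0,0,0,0,0,0,0,0]' >/dev/null; python3 f.py
```

```text
t 51.82 Fx_tool 0.83 Fy_tool -6.98 Fz 2.56 T [0.08 1.32 0.1 ] pos [525.4 293.4  91.1] yaw 92.61 gap 0.0261
```

```bash
python3 bolt.py | grep red;python3 ridge.py | grep -E " (40|60|80) "
```

```text
top red 1 [246. 280.] z.076 [0.5155 0.1758] z.050 [0.5166 0.18  ]
top red 7 [246.5714 284.7143] z.076 [0.5042 0.1746] z.050 [0.5051 0.1787]
top 40 59 z90 111.47015734084175 dir 97.35082204336159
top 60 63 z90 109.61639617309967 dir 95.08828849327506
top 80 62 z90 108.01314677175705 dir 95.03326920372928
scene 40 57 z90 110.31306941644901 dir 88.05973620580816
scene 60 34 z90 109.74954735168505 dir 91.36078600438235
```

```bash
python3 -m creep '[0,0.0073,0,0.0025,0,0,0,0,0,0,0,0,0,0,0,0,0,0,0,0,0,0,0,0,0,0,0,0,0,0,0,0,0,0,0,0,0,0,0,0]' >/dev/null; python3 f.py
```

```text
t 52.95 Fx_tool 0.94 Fy_tool -7.21 Fz 2.84 T [0.04 1.46 0.08] pos [526.7 293.5  91.1] yaw 92.16 gap 0.0263
```

```bash
python3 -m creep '[0,0.005,0,0.0025,0,0,0,0,0,0,0,0,0,0,0,0,0,0,0,0,0,0,0,0,0,0,0,0,0,0,0,0,0,0,0,0,0,0,0,0]' >/dev/null; python3 f.py
```

```text
t 53.78 Fx_tool 1.02 Fy_tool -8.72 Fz 3.18 T [-0.01  1.51  0.09] pos [527.7 293.5  91.1] yaw 91.72 gap 0.0265
```

```bash
python3 - <<'E'
from h import *
L=[vision.snapshot("top") for _ in range(8)]; s=L[0]; im=np.mean([l["img"].astype(float) for l in L],0)
q=w2px(s,[.52,.175,.07]); c0,r0=int(q[0]),int(q[1])
i=im[r0-15:r0+15,c0-20:c0+20]; red=np.clip(i[...,2]-np.maximum(i[...,0],i[...,1]),0,None); red[red<8]=0
for r in range(30):
    if red[r].sum()>10: print(r+r0-15, round((red[r]*np.arange(40)).sum()/red[r].sum()+c0-20,2), round(red[r].sum()))
for X in([.531,.174,.076],[.531,.172,.076]): print(w2px(s,X))
for a in(-4,-6.5,-9):
    u=np.radians(180+a); print(a,[w2px(s,[.531+.012*np.cos(u),.174+.012*np.sin(u),.076]).round(2).tolist(),w2px(s,[.531+.026*np.cos(u),.174+.026*np.sin(u),.05]).round(2).tolist()])
cv2.imwrite("pics/l9.png",cv2.resize(np.clip(i*1.6,0,255).astype(np.uint8),(800,600),interpolation=cv2.INTER_CUBIC))
E
python3 f.py; python3 ridge.py | grep -E " (40|60|80) "
```

```text
263 230.84 62
264 231.83 125
265 232.59 145
266 231.44 141
267 231.37 144
268 231.45 138
269 231.06 122
270 230.4 93
274 265.0 10
275 265.0 10
276 265.0 10
277 265.0 11
278 249.92 44
279 247.99 76
280 247.95 81
281 241.9 115
282 242.59 150
283 240.71 195
284 241.03 235
285 240.77 251
286 240.45 236
287 239.75 206
288 237.76 162
289 235.82 140
290 235.96 143
291 237.22 170
292 239.72 288
[246.71250043 273.50069447]
[247.54381508 273.47979628]
-4 [[246.41, 278.51], [247.73, 284.69]]
-6.5 [[246.19, 278.49], [247.27, 284.66]]
-9 [[245.97, 278.47], [246.81, 284.61]]
t 54.18 Fx_tool -0.02 Fy_tool -7.72 Fz 2.33 T [0.05 1.44 0.09] pos [527.7 293.5  91.1] yaw 91.72 gap 0.0263
top 40 59 z90 111.2470990347604 dir 94.92275218778829
top 60 60 z90 108.60009847070212 dir 94.76070679328988
top 80 63 z90 107.28124382763775 dir 94.7693634399101
scene 20 60 z90 112.55368173069144 dir 82.42146100996041
scene 40 55 z90 112.59991957845078 dir 87.32867709744876
scene 60 31 z90 108.88066203652569 dir 88.39630619159765
```

View pics/l9.png

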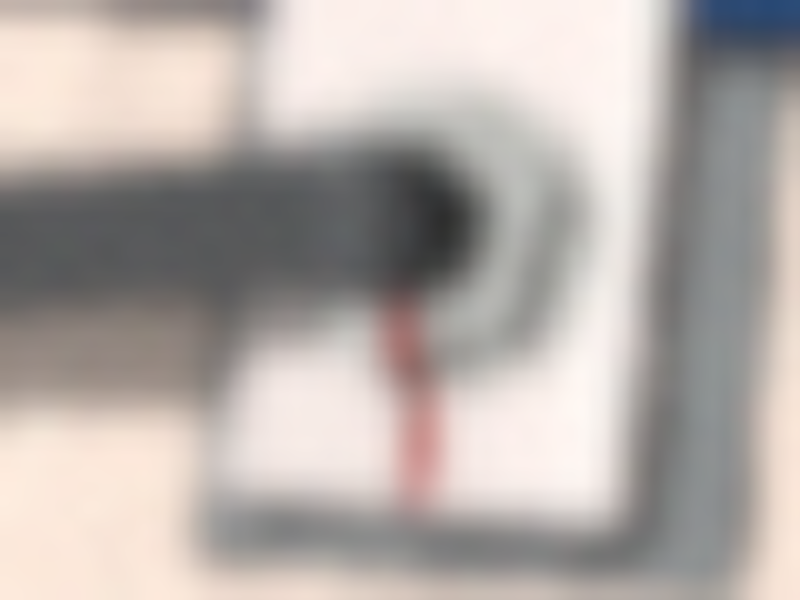

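The averaged close-up shows the bolt's stripe (403,320) lined up with the mark (418,400) to within the expected parallax, about 22 px. The force has climbed from ~5.5 to ~8 N. One small nudge should confirm the stop.

```bash
python3 -m creep '[0,0.003,0,0.0015,0,0,0,0,0,0,0,0,0,0,0,0,0,0,0,0,0,0,0,0,0,0,0,0,0,0,0,0,0,0,0,0,0,0,0,0]' >/dev/null; python3 f.py
```

```text
t 55.12 Fx_tool 0.5 Fy_tool -9.13 Fz 2.52 T [0.02 1.55 0.07] pos [528.1 293.5  91.1] yaw 91.45 gap 0.0264
```

```bash
python3 -m creep '[0,0.0025,0,0.001,0,0,0,0,0,0,0,0,0,0,0,0,0,0,0,0,0,0,0,0,0,0,0,0,0,0,0,0,0,0,0,0,0,0,0,0]' >/dev/null; python3 f.py
```

```text
t 55.95 Fx_tool 0.29 Fy_tool -9.44 Fz 3.39 T [-0.04  1.67  0.03] pos [528.5 293.6  91. ] yaw 91.27 gap 0.0264
```

At the stop at ~1.1 N m. Backing off to the middle of the gap, opening and lifting straight up.

```bash
python3 -m creep '[0,-0.015,0,0,0,-0.015,0,0,0,0,0,0,0,0,0,0,0,0,-0.05,0,0,0,-0.1,0,0,0,-0.15,0,0,0,-0.15,0,0,0,-0.1,0,0,0,0,0]' -0.3; python3 f.py; python3 ridge.py
python3 - <<'E'
from h import *
L=[vision.snapshot("top") for _ in range(4)]; s=L[0]; im=np.mean([l["img"].astype(float) for l in L],0)
q=w2px(s,[.51,.2,.07]); c0,r0=int(q[0]),int(q[1])
cv2.imwrite("pics/l10.png",cv2.resize(np.clip(im[r0-45:r0+45,c0-60:c0+60]*1.6,0,255).astype(np.uint8),(800,600),interpolation=cv2.INTER_CUBIC))
E
```

```text
t: 56.78
tool_pos: [0.5266, 0.2933, 0.2086]
eef_rot: [3.132, -0.004, 1.589]
force: [-0.1, -0.7, -0.0]
finger_gap: 0.031
t 56.78 Fx_tool -0.74 Fy_tool -0.11 Fz -0.05 T [-0.06  0.08 -0.02] pos [526.6 293.3 208.6] yaw 91.06 gap 0.031
top 0 89 z90 114.40323035328828 dir 118.743333041048
top 20 59 z90 113.06583522535577 dir 99.14586202265022
top 40 63 z90 111.8041698783759 dir 97.50956842333925
top 60 59 z90 109.99148935489563 dir 96.68578340347405
top 80 64 z90 108.56371713976449 dir 96.20588735975676
top 100 63 z90 106.6733603059686 dir 96.06801557301841
top 120 62 z90 105.98548717596883 dir 95.44768434323232
top 140 9 z90 102.12730604286331 dir 93.30299647160545
scene 0 90 z90 113.73794462284481 dir 46.06749645529084
scene 20 60 z90 113.43976918331441 dir 83.27438011734438
scene 40 57 z90 110.50787151868063 dir 89.50691467642494
scene 60 58 z90 109.18507694898844 dir 90.54684335803658
scene 80 59 z90 108.33952890205181 dir 91.10502473611224
scene 100 60 z90 106.91697999169045 dir 92.03213480781005
scene 120 62 z90 104.89785681266805 dir 92.16843211192729
scene 140 36 z90 103.79928354453183 dir 92.59629852339124
```

```bash
python3 -c "
from h import *
print(manip.close_job(), manip.sense()['t'])"
```

```text
the job is handed in; nothing more can be done
the job is handed in; nothing more can be done
```

The bolt is turned clockwise up against its stop, and the key is left in the socket with the gripper clear of it. I handed in at about 57 s; no verdict was reported.

I lifted the key out of the blue block and pivoted it in the pads against the block's top until its short arm pointed down. I seated it with about 12 N, let go, and pushed the long arm round with one finger at about 120 mm from the bolt's axis.

- **At the stop:** The push held at about 5.5 N, then rose over the last few degrees to 9.4 N, about 1.1 N m and below the 1.5 N m slip limit. The averaged close-up just before the last two nudges showed the stripe in line with the red mark to within about 3°.
- **Seated:** After release the top of the bend is at about 114 mm, where 113.8 mm means fully seated.
- **Clear:** The gripper is about 100 mm above the key, and the wrist force was near zero at the last check.

**What disagreed or is unconfirmed:**
- **Bolt angle:** The key turned further than my first reading of the stripe predicted; that reading was several degrees off. The force rise at the end was gradual rather than a sharp jump.
- **Droop:** The long arm hangs about 4° down within the socket's play.
- **Last picture:** The picture limit blocked my final view, so the check after release was from depth data only. I did not check the other loose things again at the end; the arm never came near them as far as I could tell.

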